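Set the ratchet stand and lay the shaft level

ROBOT

A 6-joint arm with a two-finger parallel gripper is mounted at the origin on the work surface. World frame = base frame: x ahead of the robot, y to its left, z up, the work surface at z = 0. Lengths are in mm, angles in rad, forces in N, time in s.
With the tool pointing down it reaches from about 350 to 775 mm from the base axis. Payload 7.3 kg.
Tool frame: the origin (TCP) lies midway between the tips of the shut fingers; the grasp point (between the pads) lies 19 mm behind it; z points along the fingers, x is the direction in which the jaws open and shut, and the axes are right-handed (so a half turn about z gives the same grasp; the last joint's range is limited). The gripper opens to 92 mm and grips with 3 to 60 N. Pads are 19 mm wide; open, the fingers measure 130 mm over their backs; the gripper's body (75 mm by 190 mm) begins 47 mm behind the grasp point.
Start: joints at [-1.248, 0.342, 1.524, -0, 1.275, -0.146], TCP at [237.228, -468.367, 226.741] pointing down, gripper open.
Joint ranges: [-2.53, 2.53], [-0.77, 2.02], [0.04, 2.7], [-1, 4.14], [0.28, 2.66], [-3.11, 3.11]. Speed limits (rad/s): [2.57, 2.57, 3.14, 3.14, 3.14, 3.14].

INTERFACE

Orientations are given as [roll, pitch, yaw] about the fixed x, y, z axes, in that order (R = Rz(yaw) Ry(pitch) Rx(roll)).
In Python, from plant import bot gives the robot as it stands.
- The arm moves only by the shell command python3 -m pendant 'ROWS' [OPENING]. ROWS is JSON, a list of rows, each an object with "linear": the shift along the world's x, y, z in mm, a list of three; "twist": the turn about the world's z in degrees. In form: [{"linear": [x, y, z], "twist": twist}, ...]. A call has 1 to 20 rows; each row is the pose to reach, as a shift and turn from the pose commanded when the call began; what a row does not reach only later rows make up. A row lasts 1/8 s, in which the tool goes at most 62.5 mm and 10.7 degrees, less where a joint would pass 70% of its speed; a pose out of reach is approached as far as the arm can. A call with a gripper value outside its range is refused whole. OPENING is the closure in counts, from 0 (fully open) to 255 (shut), set as the call begins (- or left out, the last holds). The fingers move at their own pace and stop on an object; the grip force is fixed at half the most. Time passes only in rows, so rows that repeat a pose let the fingers close. It gives the time, the measured TCP pose, the force and the opening at its end, in the units of the state.
- bot.get_obs(): the state, without advancing time (a new reading comes with each control period).
- bot.capture(name): name is "side" or "top"; returns a dict with "frame" (400x640x3 uint8, blue, green, red), "z_map" (400x640 float32, mm along the optical axis (not along the pixel's ray), 0 where there is no reading), "fx", "fy", "cx", "cy" (pixels), "rvec" (rotation vector, rad) and "tvec" (3), from world to camera coordinates, as OpenCV has them. Camera axes: x right, y down, z forward; pixel columns grow to the right and rows downward; lengths in mm; the calibration is good to about 2 mm. A picture is of the moment at which its call begins.
- bot.close_job(): hands the job in, once; it reports no verdict.
The state is a dict: "time": time; "joint_positions": joint angles; "dq": joint speeds; "tau": joint torques, N m; "tool_pos": TCP position; "tcp_rot": TCP orientation; "contact_force": force on the tool from outside, world axes, zero at the start; "moment": the same for the moment, N m; "grip_width": finger opening in mm.
Only numpy, scipy, OpenCV 4.12 (cv2) and the standard library are available. Lean on these libraries where they do the work, as an engineer would, in place of code of your own. Each camera call takes 0.05 s, during which the arm holds its last target. There are 200 camera calls.

TASK

Set the ratchet stand level with the fixed stand next to it: raise its toothed column until the pawl has dropped in under the right tooth (the second for the short stand, the third for the tall one), then lower it, without letting it drop, until it sits on the pawl. Then take the steel shaft from its wooden rest and lay it gently in the Vs of these two stands, level and with both ends sticking out past them. The other fixed stand is spare; leave the jar and the capped tube that stand between undisturbed.

Things in the scene. Friction and masses are not known exactly. Their poses are not given: they have to be found in the camera images.
- rstand: Ratchet stand (dark steel, fixed to the bench): foot plate 130 x 96 x 8 mm, upright tube 44 x 44 mm with its top at 105 mm. Origin on the bench, on the column's axis; z up. Its y axis is the line to the fixed stand next to it (all stands have the same yaw); its x axis points to the open, toothed side with the pawl.
- column (a joint): Height of the steel column (0.45 kg) sliding in the ratchet stand's tube, m, up positive. Four teeth, 28 mm apart: it sits on the pawl at 0 (first, topmost tooth: the start), 0.028 (second: level with the short stand), 0.056 (third: level with the tall stand), 0.084 (fourth). The pawl swings in when a tooth is 9 mm above its seat (0.037, 0.065, 0.093). Lifting takes about 6 N.
- pawl (a joint): Angle of the gravity pawl, rad: a 22 mm wide steel lever on a pin 42 mm along the ratchet stand's x axis from the column's axis, 58 mm above the bench. 0 = swung in under a tooth; a passing tooth pushes it out to about 0.3 and it falls back by its weight. Pressing down its tail, which sticks out 37 mm beyond the pin, swings it out and lets the column down.
- ratchet_v (a point): Bottom of the V in the column's head (148 mm above the bench at column 0; rises with it). The head is a steel plate 70 mm long in x, 26 mm thick in y (pinch it in y: both faces are free), solid from 5 to 36 mm below this point; the V's 45 degree flanks rise about 21 mm above it. Axes as the ratchet stand's: the V runs along y.
- tall_v (a point): Bottom of the equal V (70 mm long in x, 26 mm thick in y) of the tall fixed stand, 204 mm above the bench; z up, the V runs along y. The stand is a 40 x 30 mm dark steel post on a foot plate as the ratchet stand's. Either this or the short stand is next to the ratchet stand (V 116 to 130 mm from its V, along y); the other is the spare one, farther off (over 270 mm).
- short_v (a point): The same for the short fixed stand, 176 mm above the bench.
- shaft: Loose steel shaft, 0.55 kg: 28 mm diameter over 180 mm, with a 20 mm diameter splined end 10 mm long at each side, 200 mm in all. Origin at its centre; its y axis is its length. Lying in a V its axis is 20 mm above the V's bottom. It starts in the wooden rest, its axis 49 mm above the bench.
- rest: Wooden rest, fixed: base board 90 x 170 x 12 mm with two V blocks 20 mm thick, centred 62 mm to either side of its middle along y, their tops at most 51 mm above the bench. Origin: on the bench under its middle; the shaft lies along its y axis, and its middle is free to be gripped between the blocks.
- jar: Glass jar with a steel cap, 52 mm diameter, 75 mm tall, standing between the stands and the rest. Origin at the centre of its underside.
- tube: Capped plastic tube, 44 mm diameter, 90 mm tall, standing between the stands and the rest. Origin at the centre of its underside.
Mind the look-alikes: they are no part of the job. Several things have the shape of the shaft; the one meant has the colours described above. What is shaped like the part that bears tall_v but green is not meant.

How it is judged (in metres and radians):
On the way:
1. the column has been raised and lowered, and sits released on the pawl, level with the fixed stand next to it (((horizontal distance between short_v and ratchet_v below 0.15 m and value of joint column between 0.025 and 0.031 m and value of joint pawl below 0.04 rad and contact force between the fingers and anything else below 0.5 N) or (horizontal distance between tall_v and ratchet_v below 0.15 m and value of joint column between 0.053 and 0.059 m and value of joint pawl below 0.04 rad and contact force between the fingers and anything else below 0.5 N))), for 0.3 s.
At the end, for the whole second after the job is handed in: Column on the pawl, level with the next fixed stand (0.028 m for the short, 0.056 m for the tall, within 3 mm; pawl below 0.04 rad). Shaft at rest in both Vs: axis within 5 mm sideways and in height, along the Vs within 0.045 rad, centre under 77 mm from each V's middle (((horizontal distance between short_v and ratchet_v below 0.15 m and value of joint column between 0.025 and 0.031 m and value of joint pawl below 0.04 rad and x of shaft in the frame of short_v between -0.005 and 0.005 m and z of shaft in the frame of short_v between 0.0148 and 0.0248 m and angle between the y axis of shaft and the y axis of short_v, either way round below 0.045 rad and horizontal distance between shaft and short_v below 0.077 m and horizontal distance between shaft and ratchet_v below 0.077 m and linear speed of shaft below 0.02 m/s) or (horizontal distance between tall_v and ratchet_v below 0.15 m and value of joint column between 0.053 and 0.059 m and value of joint pawl below 0.04 rad and x of shaft in the frame of tall_v between -0.005 and 0.005 m and z of shaft in the frame of tall_v between 0.0148 and 0.0248 m and angle between the y axis of shaft and the y axis of tall_v, either way round below 0.045 rad and horizontal distance between shaft and tall_v below 0.077 m and horizontal distance between shaft and ratchet_v below 0.077 m and linear speed of shaft below 0.02 m/s))); the robot touches nothing.
It fails at once if the column was let drop (falling faster than 0.4 m/s) (velocity of joint column below -0.4 m/s).
It fails at once if the shaft was dropped (falling or rolling free of the fingers faster than 0.6 m/s) (linear speed of shaft above 0.6 m/s and contact force between the fingers and shaft below 0.1 N).
It fails at once if the jar or the tube was knocked over or shifted more than 40 mm (angle between any of jar, tube's own z axis and vertical above 0.5 rad or distance of any of jar, tube from where it was at the start of the episode above 0.04 m).
It also fails if it takes over 54 s, if anything falls off the work surface, if the arm or the gripper's body presses on something with over 40 N, if the wrist force passes 120 N, or if a joint passes its speed limit or range.

## Working session

There is one attempt and no reset: what is moved stays moved. The work goes in short steps, Python scripts to look and compute and a shell command to move; the robot and the scene stay as the last step left them, time stands still between calls to the robot, and variables do not carry over. Pictures are saved under pics/ and viewed, about 8 in all and at most 12, crops included, and the job is handed in when it is done.

```bash
mkdir -p pics; cat > h.py <<'E'
import numpy as np, cv2
from plant import bot
def cap(n):
    c=bot.capture(n); R=cv2.Rodrigues(np.array(c["rvec"],float))[0]; t=np.array(c["tvec"],float).ravel()
    z=c["z_map"].astype(float); v,u=np.mgrid[:z.shape[0],:z.shape[1]]
    P=np.stack([(u-c["cx"])/c["fx"]*z,(v-c["cy"])/c["fy"]*z,z],-1)
    W=(P-t)@R; W[z==0]=np.nan
    return c["frame"],W,c
E
python3 - <<'E'
from h import *
a,W,c=cap("top"); b,V,d=cap("side")
np.savez("s0.npz",a=a,W=W,b=b,V=V)
cv2.imwrite("pics/top0.png",a); cv2.imwrite("pics/side0.png",b)
print(bot.get_obs())
E
```

```text
{'time': 0.1, 'joint_positions': array([-1.24798147e+00,  3.42663161e-01,  1.52490940e+00,  3.11913596e-05,
        1.27540981e+00, -1.45999634e-01]), 'dq': array([-0.00057474, -0.00155972, -0.00136898,  0.00033467,  0.00014847,
        0.00034495]), 'tau': array([ 2.09074002e-03, -4.32001948e+01, -2.44694799e+01,  7.18557998e-02,
        5.25866705e-02, -5.46935075e-05]), 'tool_pos': array([ 237.1235534 , -467.99585839,  226.11343607]), 'tcp_rot': array([-3.14136097e+00,  1.37058978e-03, -1.10199078e+00]), 'contact_force': array([-0.24121959, -0.19307028, -0.24216661]), 'moment': array([ 0.04837524,  0.01730104, -0.00819192]), 'grip_width': 91.65131257730255}
```

View pics/top0.png

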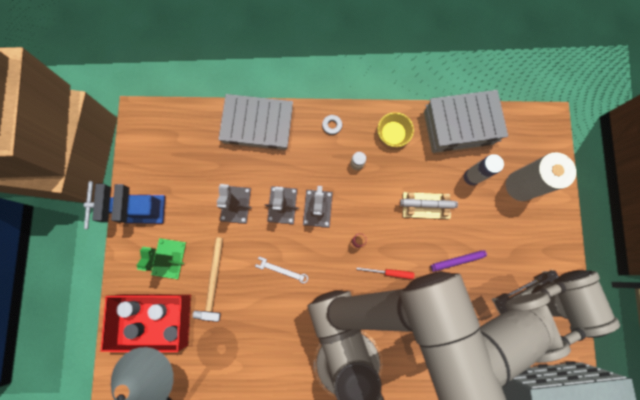

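View pics/side0.png

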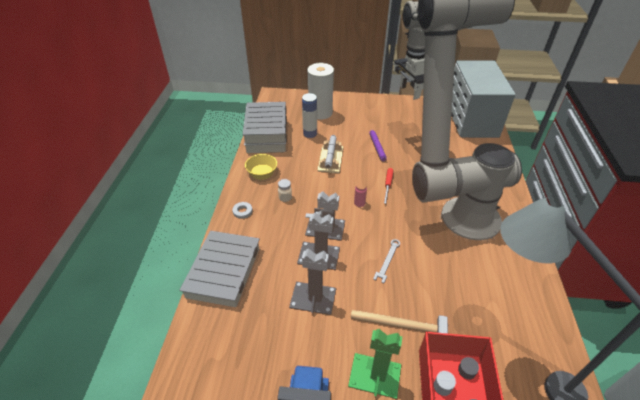

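Top view: stands at (235,203), (283,203), (318,207), shaft on the rest at (428,204), jar at (359,160), tube at (358,242), green look-alike at (165,258). Other shaft-like objects are the purple bar (459,260), the grey bar at the vise (89,205) and the red screwdriver. The steel shaft on the wooden rest is the one that fits. Next I measure it and take one enlarged crop.

```bash
python3 - <<'E'
from h import *
s=np.load("s0.npz"); 
for n,I,W in(("top",s["a"],s["W"]),("side",s["b"],s["V"])):
    X,Y,Z=W[...,0],W[...,1],W[...,2]
    hsv=cv2.cvtColor(I,cv2.COLOR_BGR2HSV)
    m=(Z>20)&(Z<320)&(X>330)&(X<650)&(Y>-400)&(Y<500)
    k,l,st,ce=cv2.connectedComponentsWithStats(m.astype(np.uint8))
    print(n)
    for i in range(1,k):
        if st[i,4]<25: continue
        q=l==i; zt=np.nanmax(Z[q]); P=W[q]; T=P[P[:,2]>zt-25]
        print(ce[i].round(),st[i,4],"lo",np.percentile(P,2,0).round(),"hi",np.percentile(P,98,0).round(),"topmean",T.mean(0).round(1),"toplo",T.min(0).round(),"tophi",T.max(0).round())
a,b=s["a"],s["b"]
A=cv2.resize(a[165:260,200:470],None,fx=2.9,fy=2.9,interpolation=cv2.INTER_CUBIC)
B=cv2.resize(b[130:320,260:400],None,fx=1.65*1,fy=1.65,interpolation=cv2.INTER_CUBIC)
C=np.zeros((A.shape[0]+B.shape[0],max(A.shape[1],B.shape[1]),3),np.uint8);C[:A.shape[0],:A.shape[1]]=A;C[A.shape[0]:,:B.shape[1]]=B
cv2.imwrite("pics/crop.png",C);print(C.shape)
E
```

```text
top
[228. 199.] 458 lo [499. 355.  25.] hi [565. 413. 225.] topmean [532.4 399.3 215.7] toplo [499. 385. 204.] tophi [570. 416. 229.]
[280. 201.] 327 lo [498. 185.  24.] hi [566. 275. 198.] topmean [530.7 232.9 187.2] toplo [497. 217. 175.] tophi [567. 248. 200.]
[318. 203.] 328 lo [486.  84.  42.] hi [595. 127. 169.] topmean [519.7 106.  159.7] toplo [485.  90. 148.] tophi [557. 119. 171.]
[429. 204.] 662 lo [ 506. -375.   25.] hi [ 576. -185.   66.] topmean [ 540.2 -279.9   57.2] toplo [ 508. -382.   44.] tophi [ 572. -180.   69.]
[357. 242.] 55 lo [390. -57.  22.] hi [426. -15.  86.] topmean [405.  -30.6  78.4] toplo [390. -58.  68.] tophi [430. -14.  92.]
[217. 250.] 139 lo [332. 441.  20.] hi [421. 464.  31.] topmean [376.3 452.4  24.7] toplo [332. 438.  20.] tophi [421. 468.  33.]
[452. 261.] 136 lo [ 332. -398.   20.] hi [ 357. -305.   32.] topmean [ 341.5 -361.    25.6] toplo [ 332. -399.   20.] tophi [ 357. -300.   34.]
side
[330. 153.] 400 lo [ 505. -369.   22.] hi [ 578. -184.   66.] topmean [ 540.3 -270.3   57.3] toplo [ 509. -388.   45.] tophi [ 575. -178.   70.]
[378. 148.] 70 lo [ 330. -397.   21.] hi [ 360. -301.   33.] topmean [ 341.  -357.4   25.7] toplo [ 330. -400.   21.] tophi [ 360. -295.   34.]
[360. 195.] 166 lo [391. -39.  24.] hi [432. -13.  88.] topmean [411.2 -23.6  78.1] toplo [390. -49.  67.] tophi [431. -13.  92.]
[319. 243.] 2086 lo [495.  93.  30.] hi [566. 418. 221.] topmean [531.3 402.3 214.4] toplo [496. 384. 204.] tophi [567. 417. 229.]
[367. 315.] 178 lo [332. 443.  20.] hi [417. 467.  29.] topmean [373.5 454.8  23.9] toplo [331. 442.  20.] tophi [420. 470.  30.]
(590, 783, 3)
```

View pics/crop.png

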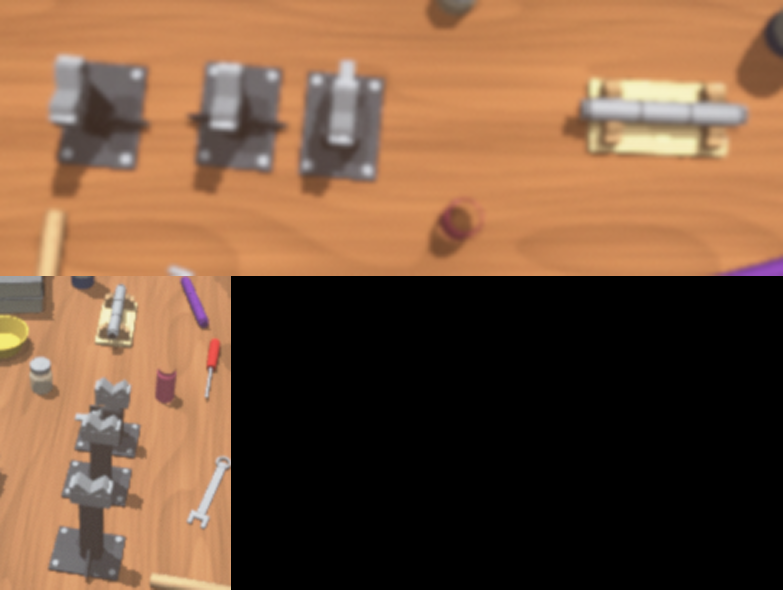

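```bash
cat >> h.py <<'E'
def rect(W,lo,hi):
    P=W.reshape(-1,3); m=np.all((P>lo)&(P<hi),1); Q=P[m]
    return Q,cv2.minAreaRect(Q[:,:2].astype(np.float32))
E
python3 - <<'E'
from h import *
s=np.load("s0.npz")
for n,W in(("top",s["W"]),("side",s["V"])):
    print(n)
    for nm,lo,hi in(("rat",(470,80,145),(572,130,200)),("short",(480,205,178),(580,260,230)),("tall",(480,375,206),(580,425,240)),
      ("foot_r",(440,30,3),(600,168,14)),("foot_s",(440,168,3),(600,300,14)),("shaft",(500,-390,54),(580,-170,80)),("jar",(580,-80,60),(700,30,100)),("tube",(380,-70,70),(440,10,110))):
        Q,r=rect(W,lo,hi)
        if len(Q)<5: print(nm,len(Q)); continue
        d=cv2.fitLine(Q[:,:2].astype(np.float32),cv2.DIST_HUBER,0,.01,.01).ravel()
        print(nm,len(Q),np.round(r[0],1),np.round(r[1],1),round(r[2],1),"line",round(np.degrees(np.arctan2(d[1],d[0])),1),Q.mean(0).round(1),Q.max(0).round(),Q.min(0).round())
E
```

```text
top
rat 176 [520.8 105.9] [25.7 70.3] 84.5 line -5.1 [519.7 105.9 159.5] [557. 119. 171.] [485.  90. 145.]
short 176 [532.2 233. ] [26.5 69.5] 85.0 line -4.5 [530.9 232.9 188.2] [567. 248. 200.] [497. 217. 178.]
tall 198 [533.1 399.7] [27.1 70.2] 85.4 line -6.2 [532.1 399.4 216.4] [568. 416. 229.] [499. 385. 206.]
foot_r 706 [520.8  99.8] [136.4 156.5] 89.9 line -36.4 [517.8 105.1   7.7] [599. 168.  14.] [443.  32.   3.]
foot_s 660 [521. 234.] [157.9 131.7] 0.2 line -27.3 [524.4 229.2   7.6] [600. 300.  14.] [442. 168.   3.]
shaft 383 [ 542.8 -280.8] [199.4  45.6] 83.9 line 88.0 [ 541.1 -280.3   60.3] [ 559. -180.   69.] [ 514. -381.   54.]
jar 92 [686.4 -37.5] [26.7 42.8] 2.2 line -87.7 [687.6 -37.1  74. ] [700. -16.  82.] [673. -59.  65.]
tube 34 [409.8 -37.1] [40.2 41.7] 1.4 line 56.7 [406.8 -32.9  78.3] [430. -16.  92.] [390. -58.  71.]
side
rat 181 [520.2 104.6] [32.8 70.2] 84.8 line -3.7 [520.7 109.4 157.7] [556. 124. 171.] [486.  86. 145.]
short 185 [531.3 231.6] [33.9 69.8] 85.5 line -2.5 [531.5 235.5 187.4] [567. 251. 200.] [497. 214. 178.]
tall 233 [532.2 399.9] [29.7 69.8] 84.0 line -2.3 [531.6 401.9 215.6] [567. 417. 229.] [496. 384. 206.]
foot_r 317 [519.7  97.9] [156.2 131.2] 0.1 line 15.6 [504.7 116.8   7.8] [598. 164.  14.] [442.  32.   3.]
foot_s 407 [520.8 233.5] [131.7 158.1] 89.3 line -22.9 [519.1 227.7   7.8] [600. 300.  14.] [441. 169.   3.]
shaft 182 [ 540.1 -284.8] [205.5  27.1] 88.0 line 87.7 [ 540.6 -273.4   60.3] [ 557. -182.   70.] [ 526. -388.   54.]
jar 75 [685.8 -38.2] [47.  27.3] 88.8 line 85.5 [687.3 -33.6  73.1] [700. -15.  80.] [672. -62.  61.]
tube 56 [409.  -29.6] [42.8 31.3] 10.9 line 1.5 [410.9 -24.1  79.4] [431. -14.  92.] [390. -49.  71.]
```

Ratchet V is at (520.5,105.5), short V at (531.8,232.5), which is next to it, so the target is 0.028. The tall stand at y=400 is spare. Stand yaw is about -5.1°. Shaft centre is about (540.5,-281), yaw about -2°. Moving above the column head.

```bash
python3 -m pendant '[{"linear":[20,40,10],"twist":-2},{"linear":[44,90,20],"twist":-5},{"linear":[68,138,25],"twist":-8},{"linear":[92,186,25],"twist":-11},{"linear":[116,235,25],"twist":-14},{"linear":[140,284,25],"twist":-17},{"linear":[164,332,25],"twist":-20},{"linear":[188,380,25],"twist":-23},{"linear":[212,429,25],"twist":-26},{"linear":[236,478,25],"twist":-29},{"linear":[260,526,20],"twist":-31},{"linear":[275,556,10],"twist":-32},{"linear":[283,574,0],"twist":-32},{"linear":[283,574,0],"twist":-32},{"linear":[283,574,0],"twist":-32},{"linear":[283,574,0],"twist":-32},{"linear":[283,574,0],"twist":-32}]' 90
python3 - <<'E'
from h import *
a,W,c=cap("side"); o=bot.get_obs(); print(o["time"],o["tool_pos"],np.degrees(o["tcp_rot"]),o["contact_force"],o["grip_width"])
cv2.imwrite("pics/s1.png",cv2.resize(a[150:300,230:430],None,fx=4,fy=4,interpolation=cv2.INTER_CUBIC))
E
```

```text
time: 2.22
tool_pos: [520.2, 104.9, 227.2]
tcp_rot: [-3.141, -0.0, -1.662]
contact_force: [-0.1, 0.2, 0.6]
grip_width: 59.4
2.275 [520.2695521  105.02813104 227.15513152] [-1.79960893e+02 -3.46429557e-03 -9.51940548e+01] [-0.10125142 -0.85844175  0.34715495] 59.66703041556358
```

View pics/s1.png

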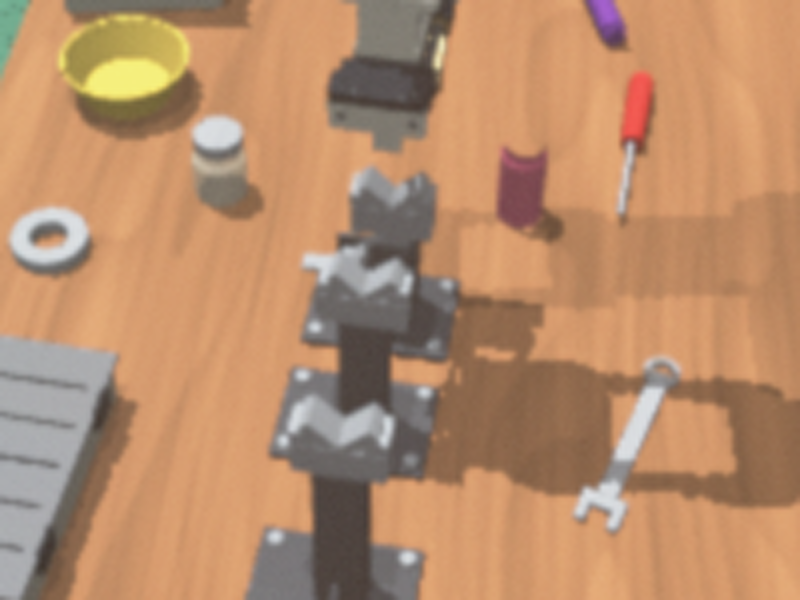

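Gripper tip (388,140) is centred over the ratchet head (393,195), and the pawl's tail is visible at (318,264). Descending to z≈113, then closing.

```bash
python3 -m pendant '[{"linear":[0,0.5,-30],"twist":0},{"linear":[0,0.5,-60],"twist":0},{"linear":[0,0.5,-85],"twist":0},{"linear":[0,0.5,-100],"twist":0},{"linear":[0,0.5,-108],"twist":0},{"linear":[0,0.5,-114],"twist":0},{"linear":[0,0.5,-114],"twist":0},{"linear":[0,0.5,-114],"twist":0}]' 90
python3 -m pendant '[{"linear":[0,0,0],"twist":0},{"linear":[0,0,0],"twist":0},{"linear":[0,0,0],"twist":0},{"linear":[0,0,0],"twist":0},{"linear":[0,0,0],"twist":0},{"linear":[0,0,0],"twist":0},{"linear":[0,0,0],"twist":0},{"linear":[0,0,0],"twist":0}]' 255
```

```text
time: 3.28
tool_pos: [520.6, 106.2, 113.3]
tcp_rot: [-3.14, 0.0, -1.66]
contact_force: [0.3, 0.5, 0.1]
grip_width: 59.5
time: 4.28
tool_pos: [520.2, 106.1, 112.8]
tcp_rot: [-3.142, -0.0, -1.66]
contact_force: [0.2, -1.1, 0.7]
grip_width: 25.9
```

Gripped at 25.9 mm, which matches the head's 26 mm. Lifting about 44 mm slowly.

```bash
python3 -m pendant '[{"linear":[0,0,3],"twist":0},{"linear":[0,0,7],"twist":0},{"linear":[0,0,11],"twist":0},{"linear":[0,0,15],"twist":0},{"linear":[0,0,19],"twist":0},{"linear":[0,0,23],"twist":0},{"linear":[0,0,27],"twist":0},{"linear":[0,0,31],"twist":0},{"linear":[0,0,35],"twist":0},{"linear":[0,0,39],"twist":0},{"linear":[0,0,42],"twist":0},{"linear":[0,0,44],"twist":0},{"linear":[0,0,44],"twist":0},{"linear":[0,0,44],"twist":0},{"linear":[0,0,44],"twist":0}]'
python3 - <<'E'
from h import *
a,W,c=cap("side"); o=bot.get_obs(); print(o["time"],o["tool_pos"],o["contact_force"],o["grip_width"])
cv2.imwrite("pics/s2.png",cv2.resize(a[130:270,280:400],None,fx=4,fy=4,interpolation=cv2.INTER_CUBIC))
Q,r=rect(W,(470,80,150),(572,130,260)); print(len(Q),Q.max(0))
E
```

```text
time: 6.15
tool_pos: [520.2, 106.1, 156.7]
tcp_rot: [3.142, -0.0, -1.661]
contact_force: [1.1, -2.2, -4.0]
grip_width: 25.8
6.2 [520.23271839 106.08512608 156.69970995] [ 1.53554589 -2.35834461 -3.57888726] 25.6675491515256
84 [557.73722275 129.45849565 257.66223139]
```

View pics/s2.png

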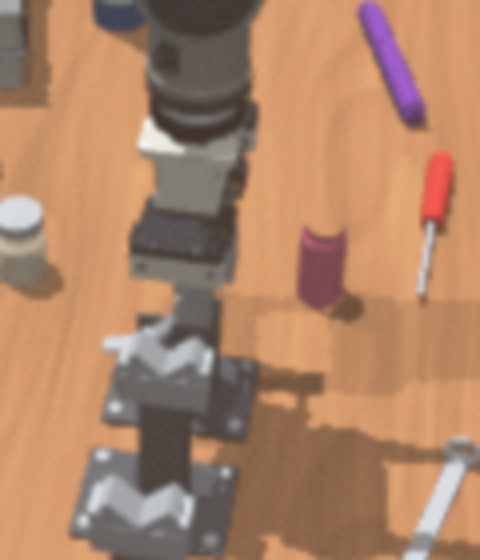

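The body hides the head, but the load on the wrist is about 4 N (the column's weight) and the pawl's tail is back at its original place (120,343). Lowering gently onto the pawl, with force as the check.

```bash
python3 -m pendant '[{"linear":[0,0,-2],"twist":0},{"linear":[0,0,-5],"twist":0},{"linear":[0,0,-8],"twist":0},{"linear":[0,0,-11],"twist":0},{"linear":[0,0,-13],"twist":0},{"linear":[0,0,-14],"twist":0},{"linear":[0,0,-15],"twist":0},{"linear":[0,0,-15.5],"twist":0},{"linear":[0,0,-15.5],"twist":0},{"linear":[0,0,-15.5],"twist":0}]'
python3 -m pendant '[{"linear":[0,0,-0.5],"twist":0},{"linear":[0,0,-1],"twist":0},{"linear":[0,0,-1],"twist":0},{"linear":[0,0,-1],"twist":0}]'
```

```text
time: 7.45
tool_pos: [520.2, 106.1, 141.2]
tcp_rot: [3.141, -0.0, -1.66]
contact_force: [1.4, -1.8, -4.9]
grip_width: 26.2
time: 7.95
tool_pos: [520.2, 106.1, 140.7]
tcp_rot: [-3.141, -0.0, -1.66]
contact_force: [-0.9, -3.2, 2.7]
grip_width: 26.0
```

The load reversed at a lift of 27.9 mm, so the column is seated on the second tooth. Releasing, waiting, then retreating.

```bash
python3 -m pendant '[{"linear":[0,0,0],"twist":0},{"linear":[0,0,0],"twist":0},{"linear":[0,0,0],"twist":0},{"linear":[0,0,0],"twist":0},{"linear":[0,0,0],"twist":0},{"linear":[0,0,0],"twist":0},{"linear":[0,0,0],"twist":0},{"linear":[0,0,0],"twist":0}]' 90
python3 -m pendant '[{"linear":[0,0,20],"twist":0},{"linear":[0,0,50],"twist":0},{"linear":[0,0,85],"twist":0},{"linear":[0,0,110],"twist":0},{"linear":[0,-40,110],"twist":8},{"linear":[2,-80,110],"twist":17},{"linear":[4,-125,110],"twist":26},{"linear":[6,-170,110],"twist":35},{"linear":[9,-215,110],"twist":44},{"linear":[12,-260,110],"twist":54},{"linear":[15,-305,110],"twist":64},{"linear":[18,-350,110],"twist":74},{"linear":[20,-375,110],"twist":84},{"linear":[20,-387,110],"twist":91},{"linear":[20,-387,110],"twist":93},{"linear":[20,-387,110],"twist":93},{"linear":[20,-387,110],"twist":93}]'
python3 - <<'E'
from h import *
a,W,c=cap("side"); o=bot.get_obs(); print(o["time"],o["tool_pos"],np.degrees(o["tcp_rot"][2]),o["contact_force"],o["grip_width"])
b,V,d=cap("top")
for w in(W,V):
    Q,r=rect(w,(470,80,172),(572,130,230)); print(len(Q),r,Q.max(0))
    Q,r=rect(w,(480,205,178),(580,260,230)); print(len(Q),r,Q.max(0))
A=cv2.resize(a[110:270,270:400],None,fx=3.6,fy=3.6,interpolation=cv2.INTER_CUBIC)
cv2.imwrite("pics/s3.png",A)
E
```

```text
time: 8.95
tool_pos: [520.2, 106.1, 140.2]
tcp_rot: [3.141, -0.0, -1.661]
contact_force: [-0.1, 0.6, 0.1]
grip_width: 59.5
time: 11.08
tool_pos: [540.3, -280.1, 250.4]
tcp_rot: [-3.142, -0.0, -0.038]
contact_force: [-0.4, 1.0, -0.1]
grip_width: 59.3
11.125 [ 540.3877439  -280.15081625  250.43610157] -2.1522239979831173 [ 0.23982743  0.25691595 -0.38225603] 59.30769935826518
186 ((520.4810791015625, 106.42681884765625), (32.97980880737305, 70.44139862060547), 84.2130126953125) [555.81691823 126.13053204 198.47779717]
185 ((531.3599243164062, 233.5758056640625), (31.58266258239746, 69.51634216308594), 85.49956512451172) [566.96514572 249.85849097 199.76411268]
184 ((520.5425415039062, 105.95233154296875), (25.801769256591797, 70.07477569580078), 85.11807250976562) [554.77936129 119.29819827 201.54950827]
181 ((532.318115234375, 233.22552490234375), (26.740392684936523, 70.38644409179688), 85.62495422363281) [567.08117963 247.60636302 201.22692384]
```

View pics/s3.png

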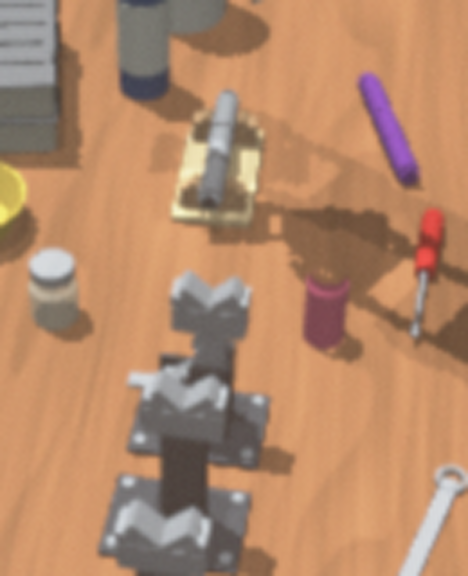

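Column head and short stand tops are now level (201.5 vs 201.2 mm), and the pawl is in. The shaft is still on its rest at (220,150) in the crop, jar and tube untouched. Lowering to the shaft.

```bash
python3 -m pendant '[{"linear":[0.5,-1,-40],"twist":0},{"linear":[0.5,-1,-90],"twist":0},{"linear":[0.5,-1,-140],"twist":0},{"linear":[0.5,-1,-175],"twist":0},{"linear":[0.5,-1,-195],"twist":0},{"linear":[0.5,-1,-210],"twist":0},{"linear":[0.5,-1,-220],"twist":0},{"linear":[0.5,-1,-220],"twist":0},{"linear":[0.5,-1,-220],"twist":0}]'
python3 -m pendant '[{"linear":[0,0,0],"twist":0},{"linear":[0,0,0],"twist":0},{"linear":[0,0,0],"twist":0},{"linear":[0,0,0],"twist":0},{"linear":[0,0,0],"twist":0},{"linear":[0,0,0],"twist":0},{"linear":[0,0,0],"twist":0},{"linear":[0,0,0],"twist":0}]' 255
```

```text
time: 12.3
tool_pos: [541.2, -282.2, 31.1]
tcp_rot: [3.141, -0.001, -0.037]
contact_force: [-0.0, -0.9, 1.0]
grip_width: 59.4
time: 13.3
tool_pos: [541.7, -282.1, 30.6]
tcp_rot: [3.141, -0.002, -0.037]
contact_force: [5.6, -0.4, -1.3]
grip_width: 27.7
```

Shaft gripped at 27.7 mm. Lifting straight up, then over the stands at a safe height.

```bash
python3 -m pendant '[{"linear":[0,0,8],"twist":0},{"linear":[0,0,25],"twist":0},{"linear":[0,0,55],"twist":0},{"linear":[0,0,95],"twist":0},{"linear":[0,0,135],"twist":0},{"linear":[0,0,175],"twist":0},{"linear":[0,0,210],"twist":0},{"linear":[0,0,230],"twist":0},{"linear":[0,0,235],"twist":0},{"linear":[0,0,235],"twist":0},{"linear":[0,0,235],"twist":0}]'
python3 -m pendant '[{"linear":[0,15,0],"twist":0},{"linear":[-1,45,0],"twist":0},{"linear":[-3,85,0],"twist":-0.5},{"linear":[-4,125,0],"twist":-1},{"linear":[-6,165,0],"twist":-1.5},{"linear":[-7,205,0],"twist":-2},{"linear":[-9,245,0],"twist":-2.5},{"linear":[-10,285,0],"twist":-3.1},{"linear":[-11,325,0],"twist":-3.1},{"linear":[-13,365,0],"twist":-3.1},{"linear":[-14,400,0],"twist":-3.1},{"linear":[-15,430,0],"twist":-3.1},{"linear":[-15.3,446,0],"twist":-3.1},{"linear":[-15.3,451.5,0],"twist":-3.1},{"linear":[-15.3,451.5,0],"twist":-3.1},{"linear":[-15.3,451.5,0],"twist":-3.1},{"linear":[-15.3,451.5,0],"twist":-3.1}]'
python3 - <<'E'
from h import *
a,W,c=cap("side"); o=bot.get_obs(); print(o["time"],o["tool_pos"],np.degrees(o["tcp_rot"]),o["contact_force"],o["grip_width"])
b,V,d=cap("top"); np.savez("s4.npz",a=a,W=W,b=b,V=V)
for w in(W,V):
    Q,r=rect(w,(495,60,262),(555,285,305)); print(len(Q),r,Q.max(0),Q.min(0))
    for y in range(60,285,15):
        q=Q[abs(Q[:,1]-y-7)<8]
        if len(q): print(y+7,q.mean(0).round(1),q[:,2].max().round(1),len(q))
A=cv2.resize(a[130:290,260:400],None,fx=3.6,fy=3.6,interpolation=cv2.INTER_CUBIC)
cv2.imwrite("pics/s4.png",A)
E
```

```text
time: 14.68
tool_pos: [540.1, -281.5, 263.8]
tcp_rot: [-3.14, 0.002, -0.037]
contact_force: [-0.6, 0.1, -6.8]
grip_width: 27.0
time: 16.8
tool_pos: [525.6, 168.8, 265.3]
tcp_rot: [3.141, -0.0, -0.093]
contact_force: [0.1, -0.2, -6.6]
grip_width: 26.8
16.85 [525.5632147  168.93598392 265.26474667] [ 1.79992819e+02 -6.89277725e-03 -5.30235885e+00] [ 0.0572348  -0.07739349 -6.47192149] 27.21361981796471
410 ((530.2011108398438, 194.69760131835938), (153.52052307128906, 57.85348129272461), 72.26924133300781) [554.95830691 273.3713681  304.77572514] [495.04586718 116.1020708  264.30553027]
112 [524.9 117.7 295. ] 296.6 5
127 [524.5 125.6 296.2] 298.3 11
142 [526.8 146.4 294.4] 296.2 8
157 [527.4 157.5 295. ] 299.6 26
172 [528.6 175.  289.9] 304.8 105
187 [515.9 184.7 292.5] 304.1 67
202 [527.3 201.9 294.1] 299.2 36
217 [527.4 216.9 294.3] 299.3 35
232 [529.  231.6 294.3] 299.9 37
247 [530.8 246.6 293.8] 300.2 42
262 [532.9 263.1 288.2] 300.0 67
277 [535.1 270.3 290.4] 296.6 4
172 ((524.64111328125, 169.10079956054688), (198.06532287597656, 27.144134521484375), 86.18156433105469) [544.28658522 267.69669053 301.13211208] [506.84956047  70.90790808 279.90170334]
67 [516.6  72.6 291.7] 297.5 16
82 [518.7  78.7 293.3] 299.2 29
112 [517.1 114.7 293.1] 299.2 27
127 [520.7 127.4 294.5] 301.1 54
142 [525.4 135.6 294. ] 298.2 12
217 [526.6 220.9 294.2] 298.6 12
262 [532.1 261.9 292.1] 299.9 36
```

View pics/s4.png

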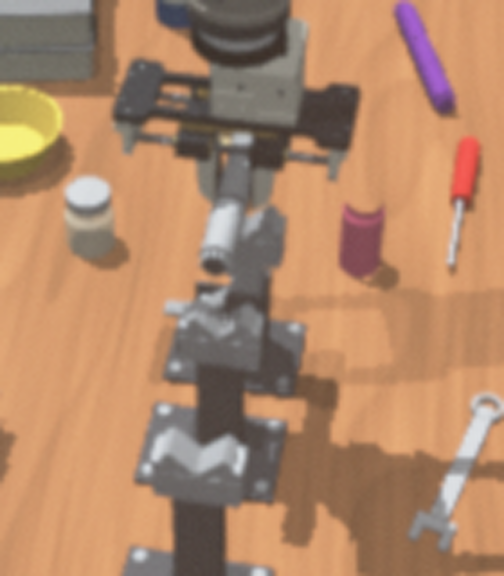

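The shaft hangs level (top at about 299–300 mm from end to end), centred at y≈169, with direction along the Vs. The splined end is visible at (213,262). Lowering to just above contact, with a 0.8 mm x correction.

```bash
python3 -m pendant '[{"linear":[0.8,0.5,-15],"twist":0.1},{"linear":[0.8,0.5,-35],"twist":0.1},{"linear":[0.8,0.5,-55],"twist":0.1},{"linear":[0.8,0.5,-68],"twist":0.1},{"linear":[0.8,0.5,-77],"twist":0.1},{"linear":[0.8,0.5,-82],"twist":0.1},{"linear":[0.8,0.5,-85],"twist":0.1},{"linear":[0.8,0.5,-85],"twist":0.1},{"linear":[0.8,0.5,-85],"twist":0.1}]'
python3 -m pendant '[{"linear":[0,0,-0.5],"twist":0},{"linear":[0,0,-1],"twist":0},{"linear":[0,0,-1.5],"twist":0},{"linear":[0,0,-1.5],"twist":0},{"linear":[0,0,-1.5],"twist":0}]'
python3 -m pendant '[{"linear":[0,0,-0.5],"twist":0},{"linear":[0,0,-1],"twist":0},{"linear":[0,0,-1],"twist":0},{"linear":[0,0,-1],"twist":0}]'
```

```text
time: 18.02
tool_pos: [526.5, 170.2, 180.7]
tcp_rot: [-3.141, -0.001, -0.09]
contact_force: [0.2, -0.1, -6.1]
grip_width: 26.9
time: 18.65
tool_pos: [526.2, 170.2, 178.7]
tcp_rot: [3.142, -0.0, -0.09]
contact_force: [0.4, -0.5, -6.3]
grip_width: 27.5
time: 19.15
tool_pos: [526.2, 170.1, 177.7]
tcp_rot: [3.142, -0.0, -0.09]
contact_force: [-0.5, -0.6, -6.0]
grip_width: 27.3
```

```bash
python3 -m pendant '[{"linear":[0,0,-0.5],"twist":0},{"linear":[0,0,-1],"twist":0},{"linear":[0,0,-1],"twist":0},{"linear":[0,0,-1],"twist":0}]'
python3 -m pendant '[{"linear":[0,0,-0.4],"twist":0},{"linear":[0,0,-0.8],"twist":0},{"linear":[0,0,-0.8],"twist":0},{"linear":[0,0,-0.8],"twist":0}]'
```

```text
time: 19.65
tool_pos: [526.2, 170.1, 177.4]
tcp_rot: [-3.141, -0.001, -0.09]
contact_force: [-4.8, 0.1, 4.5]
grip_width: 27.3
time: 20.15
tool_pos: [526.3, 170.1, 177.3]
tcp_rot: [-3.141, -0.001, -0.09]
contact_force: [-6.5, -1.8, 9.6]
grip_width: 27.3
```

Contact (+10 N vertical, -6 N in x). I ease x by -1 mm to relax, then look at the force.

```bash
python3 -m pendant '[{"linear":[-0.5,0,0],"twist":0},{"linear":[-1,0,0],"twist":0},{"linear":[-1,0,0],"twist":0},{"linear":[-1,0,0],"twist":0}]'
```

```text
time: 20.65
tool_pos: [526.2, 170.1, 177.3]
tcp_rot: [-3.141, -0.003, -0.09]
contact_force: [-3.0, -1.3, 7.4]
grip_width: 27.6
```

Seated: axis about 196.3 mm against 196 expected. Releasing and retreating upward.

```bash
python3 -m pendant '[{"linear":[0,0,0],"twist":0},{"linear":[0,0,0],"twist":0},{"linear":[0,0,0],"twist":0},{"linear":[0,0,0],"twist":0},{"linear":[0,0,0],"twist":0},{"linear":[0,0,0],"twist":0},{"linear":[0,0,0],"twist":0},{"linear":[0,0,0],"twist":0}]' 70
python3 -m pendant '[{"linear":[0,0,10],"twist":0},{"linear":[0,0,30],"twist":0},{"linear":[0,0,60],"twist":0},{"linear":[0,0,100],"twist":0},{"linear":[0,0,130],"twist":0},{"linear":[-10,-50,140],"twist":0},{"linear":[-25,-110,140],"twist":0},{"linear":[-40,-170,140],"twist":0},{"linear":[-50,-230,140],"twist":0},{"linear":[-60,-290,140],"twist":0},{"linear":[-70,-340,140],"twist":0},{"linear":[-75,-370,140],"twist":0},{"linear":[-75,-370,140],"twist":0},{"linear":[-75,-370,140],"twist":0}]'
python3 - <<'E'
from h import *
a,W,c=cap("side"); o=bot.get_obs(); print(o["time"],o["tool_pos"],o["contact_force"],o["grip_width"])
b,V,d=cap("top")
for w in(W,V):
    Q,r=rect(w,(490,60,201.8),(560,285,225)); print(len(Q),r,Q.max(0),Q.min(0))
    for y in range(67,277,20):
        q=Q[abs(Q[:,1]-y)<10]
        if len(q): print(y,q.mean(0).round(1),q[:,2].max().round(1),len(q))
    for lo,hi in(((580,-80,60),(740,30,100)),((380,-70,70),(440,10,110))):
        Q,r=rect(w,lo,hi); print("jar/tube",len(Q),Q.mean(0) if len(Q) else 0)
A=cv2.resize(a[130:290,260:400],None,fx=3.6,fy=3.6,interpolation=cv2.INTER_CUBIC)
cv2.imwrite("pics/s5.png",A)
E
```

```text
time: 21.65
tool_pos: [525.2, 170.1, 176.0]
tcp_rot: [-3.142, -0.0, -0.09]
contact_force: [-0.6, -1.4, -0.7]
grip_width: 66.7
time: 23.4
tool_pos: [450.3, -199.2, 316.4]
tcp_rot: [-3.141, -0.001, -0.09]
contact_force: [0.5, -0.5, 0.1]
grip_width: 66.8
23.45 [ 450.39631995 -198.89199747  316.30624207] [-0.0599477  -0.09555789  0.20295987] 66.3359166970349
328 ((525.13623046875, 170.37948608398438), (200.80874633789062, 26.41484260559082), 84.83355712890625) [544.68455879 270.70788122 213.86878276] [505.21228451  70.5909251  201.96870766]
67 [517.6  73.7 204.4] 208.6 9
87 [516.8  89.6 207. ] 211.8 23
107 [520.3 106.7 207.6] 213.9 29
127 [521.4 126.6 207.6] 212.1 31
147 [522.7 147.6 207.1] 213.3 34
167 [525.6 166.  206.7] 210.6 30
187 [526.1 186.6 207.8] 213.0 34
207 [528.1 206.9 207.9] 213.8 36
227 [531.1 226.6 207.6] 213.3 34
247 [531.6 247.  207.3] 213.8 43
267 [533.3 263.4 205.9] 210.8 25
jar/tube 115 [695.00004305 -34.86784074  72.35384697]
jar/tube 55 [411.14278138 -24.43838164  78.78543749]
476 ((526.0986328125, 170.47476196289062), (196.9993133544922, 26.738676071166992), 85.46223449707031) [546.31709243 268.22348418 215.43717109] [506.36106923  72.94915302 201.81062342]
67 [517.9  74.5 206.3] 211.7 13
87 [518.4  87.7 206.9] 213.9 43
107 [520.2 107.  206.8] 211.6 52
127 [522.1 127.1 207. ] 213.1 47
147 [523.9 147.3 207.1] 212.7 52
167 [526.2 167.1 207.2] 212.2 45
187 [527.5 187.2 207.7] 212.7 52
207 [528.6 207.5 207.8] 215.4 47
227 [529.9 227.  207.6] 214.3 51
247 [532.9 247.  207. ] 213.6 50
267 [533.5 263.1 206.3] 212.2 24
jar/tube 142 [694.87111892 -37.20760917  74.65442169]
jar/tube 32 [407.51066207 -33.37349661  77.33213587]
```

View pics/s5.png

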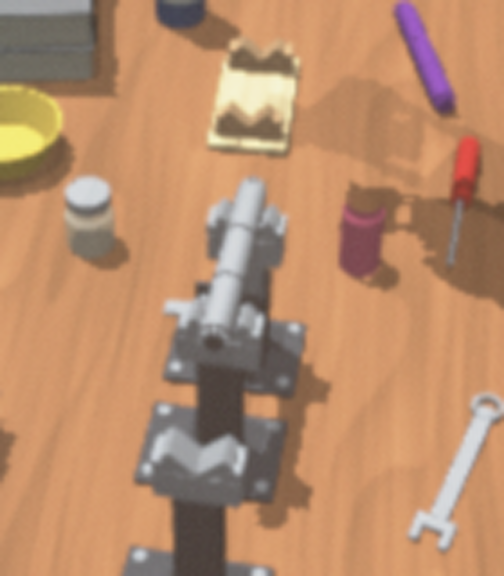

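The shaft lies in both Vs, from end (255,185) to end (213,335): level, both ends protruding. Jar (88,215) and tube (362,235) are in place. Handing in.

```bash
python3 -c "from plant import bot; print(bot.close_job())"
```

```text
the job is handed in; nothing more can be done
None
```

I set the ratchet stand level with the short stand and laid the steel shaft in their two Vs. I handed the job in at about 23.5 s of the 54 s; the interface reports no verdict.

- **Column:** The short stand is the one next to the ratchet stand, about 127 mm away. I raised the column about 44 mm, then lowered it onto the pawl at the second tooth. The load on the wrist reversed at a lift of 27.9 mm. After release, the two V tops measured within about 1.3 mm in both views.
- **Shaft:** I gripped it at its middle, lowered it until it touched, and released it with the axis at about 196 mm, as expected for this height. The last images show it level within about 1 mm. It lies along the Vs, centred about 170 mm along y (the Vs are at about 106 and 233 mm), with both ends sticking out.
- **Jar and tube:** Both still stand in place. The jar's measured position looks about 8 mm different, only because I used a wider search window in the last check; it sits at the same place in the pictures.
- **Not measured directly:** I judged the pawl's angle from its tail's position in the images, not from a joint reading.

No check failed.

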